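# Bring the tall bottle to the reader and start the reading

### The arm

A 6-joint arm with a two-finger parallel gripper is mounted at the origin on the work surface. World frame = base frame: x ahead of the robot, y to its left, z up, the work surface at z = 0. Lengths are in mm, angles in rad, forces in N, time in s.
With the tool pointing down it reaches from about 400 to 925 mm from the base axis. Payload 12.5 kg.
Tool frame: the origin (TCP) lies on the mounting face of the last link; the fingertips stand 190 mm ahead of it and the grasp point (between the pads) lies 171 mm ahead of it (env.grasp_offset is the distance from the TCP to the grasp point, in mm); z points along the fingers, y is the direction in which the jaws open and shut (so a half turn about z gives the same grasp; the last joint's range is limited). The gripper opens to 95 mm and grips with 3 to 60 N. Pads are 20 mm wide; open, the fingers measure 119 mm over their backs; the gripper's body (75 mm by 180 mm) begins 59 mm behind the grasp point.
Start: joints at [-1.344, 0.491, 1.559, -0, 1.092, -0.106], TCP at [204.201, -590.7, 404.761] pointing down, gripper open.
Joint ranges: [-3.1, 3.1], [-0.84, 2.19], [0.05, 2.79], [-1.13, 4.28], [0.06, 2.93], [-2.69, 2.69]. Speed limits (rad/s): [2.22, 2.22, 2.79, 3.14, 3.14, 3.14].

### API

Orientations are given as [roll, pitch, yaw] about the fixed x, y, z axes, in that order (R = Rz(yaw) Ry(pitch) Rx(roll)).
In Python, from cell import env, viewer gives the robot as it stands.
- The arm moves only by the tool play_rows, never from a script. Its argument "increments" is a list of rows, each an object of numbers: "dx", "dy", "dz": the shift along the tool's x, y, z in mm; "rx", "ry", "rz": the turn, a rotation vector about the tool's x, y, z in units of 6 degrees (1.0 is 6 degrees). A call has 1 to 8 rows; each row is the pose to reach, as a shift and turn from the pose measured when the call began, along the tool's axes at that moment; what a row does not reach only later rows make up. A row lasts 1/12 s, in which the tool goes at most 41.7 mm and 7.16 degrees, less where a joint would pass 70% of its speed; a pose out of reach is approached as far as the arm can. A call with a gripper value outside its range is refused whole. "fingers" is the opening, from 0 (shut) to 1 (fully open), set as the call begins (left out, the last holds). The fingers move at their own pace and stop on an object; the grip force is fixed at half the most. Time passes only in rows, so rows that repeat a pose let the fingers close. It gives the time, the measured TCP pose, the force and the opening at its end, in the units of the state.
- env.state(): the state, without advancing time (a new reading comes with each control period).
- viewer.read_camera(name): name is "scene" or "side" or "wrist"; returns a dict with "image" (420x560x3 uint8, red, green, blue), "fx", "fy", "cx", "cy" (pixels), "rvec" (rotation vector, rad) and "tvec" (3), from world to camera coordinates, as OpenCV has them. Camera axes: x right, y down, z forward; pixel columns grow to the right and rows downward; lengths in mm; the calibration is good to about 2 mm. A picture is of the moment at which its call begins. There is no depth.
- env.job_done(): hands the job in, once; it reports no verdict.
The state is a dict: "t": time; "joints": joint angles; "qvel": joint speeds; "tau": joint torques, N m; "eef_pos": TCP position; "tcp_rot": TCP orientation; "ft_force": force on the tool from outside, world axes, zero at the start; "moment": the same for the moment, N m; "opening": opening from 0.0 (shut) to 1.0 (fully open).
Only numpy, scipy, OpenCV 4.12 (cv2) and the standard library are available. Lean on these libraries where they do the work, as an engineer would, in place of code of your own. Each camera call takes 0.05 s, during which the arm holds its last target.

### The job

With a fingertip, push on a spoke of the sample carousel to turn it until the tall bottle stands squarely in front of the reader's lens. Only then press the reader's start button fully down with a fingertip and let it come up again. Do not touch, grasp or lift the bottle and jars in the cups, and leave the other things on the bench where they are.

Things in the scene. Friction and masses are not known exactly. Their poses are not given: they have to be found in the camera images.
- tall_bottle: the tall bottle: amber, white cap, 34 mm in diameter, 78 mm tall, with shoulders and a narrow neck, clearly taller than the other three samples. It stands loosely in one of the four cups of the carousel, underside 30 mm and top 108 mm above the table. Origin: centre of its underside. Its direction from the hub is the direction of its spoke. Not to be touched.
- low_jar1: one of three identical low amber screw-cap jars with white caps, 34 mm in diameter and 56 mm tall, standing loosely in a cup of the carousel (rim 6 mm below the jar's top). Origin: centre of its underside. Not to be touched.
- low_jar2: one of three identical low amber screw-cap jars with white caps, 34 mm in diameter and 56 mm tall, standing loosely in a cup of the carousel (rim 6 mm below the jar's top). Origin: centre of its underside. Not to be touched.
- low_jar3: one of three identical low amber screw-cap jars with white caps, 34 mm in diameter and 56 mm tall, standing loosely in a cup of the carousel (rim 6 mm below the jar's top). Origin: centre of its underside. Not to be touched.
- hub (a point): centre of the top of the carousel's round hub (38 mm in diameter), on its vertical turning axis, 86 mm above the table; a thin 6 mm high axle end stands on it. Four straight spokes run out from the hub, 90 degrees apart, each to a grey cup with a sample: cup axis 115 mm from the turning axis, outer diameter 44 mm, rim 80 mm and bottom 26 mm above the table.
- spoke (a point): middle of the upper face of one of the four alike aluminium spokes (not always the tall bottle's), 56 mm from the turning axis. A spoke is 14 mm wide, from 65 to 80 mm above the table, and free from 19 to 93 mm from the axis. Any spoke may be pushed.
- foot: the carousel's foot, fixed to the table: a round disc 130 mm wide, at most 18 mm high, with a stem (at most 40 mm wide) up the axis to the hub; so between hub and cups the space beside and under the spokes is open. Origin: centre of its underside, on the turning axis.
- carousel (a joint): rotation of the carousel in rad, 0 at the start, growing counter-clockwise seen from above. It turns either way, more than a full turn, and stays where it is left: dry friction of 0.12 N m, about 2 N of push at 60 mm from the axis.
- lens (a point): centre of the front of the black lens tube (30 mm in diameter, standing 8 mm out of the front of the white reader, 62 mm above the table) facing the carousel's axis, 142 mm from it. Its x axis points into the reader. The reader is a fixed housing 100 mm deep, 130 mm wide and 90 mm high, with a black ridge on its top in line with the lens, running back from the front edge.
- read_spot (a point): the reading place: the point on the cups' circle straight in front of the lens, 27 mm from the lens front, 30 mm above the table, where the middle of the tall bottle's underside has to be.
- start_top (a point): centre of the top of the reader's round grey start button, 26 mm in diameter, on the middle line of the reader's top, 68 mm behind its front; pressed straight down. Nothing on the reader stands higher.
- start (a joint): travel of the start button in m: 0 released, 0.006 fully down. A spring pushes it back; fully down takes 4 N.
- tube_rack: bystander: loose orange tube rack, 100 x 130 x 45 mm. Origin: centre of its underside.
- tip_box: bystander: loose blue box with a clear lid, 89 x 124 x 77 mm. Origin: centre of its underside.
- reagent_bottle: bystander: loose white bottle with a cap, 64 mm in diameter, 130 mm tall. Origin: centre of its underside.
- beaker: bystander: loose clear beaker, 50 mm in diameter, 50 mm tall. Origin: centre of its underside.

How it is judged (in metres and radians):
On the way, in this order (a step that is already met when the one before it is completed fails the run):
1. the tall bottle has been turned to the reading place and rests there (horizontal distance between tall_bottle and read_spot below 0.01 m and velocity of joint carousel between -0.05 and 0.05 rad/s), for 0.3 s.
2. the start button is pressed down with the tall bottle at the reading place (horizontal distance between tall_bottle and read_spot below 0.01 m and value of joint start above 0.0045 m), for 0.05 s.
At the end, for the whole second after the job is handed in: The tall bottle stands within 10 mm of the reading place in front of the lens, the carousel is at rest, the start button has been pressed (at least 4.5 of its 6 mm) with the bottle there and is up again, and all four samples stand upright on the floors of their cups (all of step 1 and value of joint start below 0.0015 m and height (world z) of tall_bottle between 0.024 and 0.036 m and angle between each of tall_bottle, low_jar1, low_jar2, low_jar3's own z axis and vertical below 0.2 rad and height (world z) of low_jar1 between 0.024 and 0.036 m and height (world z) of low_jar2 between 0.024 and 0.036 m and height (world z) of low_jar3 between 0.024 and 0.036 m); the robot touches nothing.
It fails at once if a sample is touched by the robot ((contact force between tall_bottle and the fingers above 1 N or contact force between tall_bottle and the arm above 1 N) or (contact force between low_jar1 and the fingers above 1 N or contact force between low_jar1 and the arm above 1 N) or (contact force between low_jar2 and the fingers above 1 N or contact force between low_jar2 and the arm above 1 N) or (contact force between low_jar3 and the fingers above 1 N or contact force between low_jar3 and the arm above 1 N)).
It fails at once if a sample is lifted out of its cup or tipped (height (world z) of any of tall_bottle, low_jar1, low_jar2, low_jar3 above 0.042 m or angle between any of tall_bottle, low_jar1, low_jar2, low_jar3's own z axis and vertical above 0.3 rad).
It fails at once if the start button is pressed while the tall bottle is not at the reading place (value of joint start above 0.003 m and not (horizontal distance between tall_bottle and read_spot below 0.01 m)).
It fails at once if a bystander is moved by more than 15 mm (distance of any of tube_rack, tip_box, reagent_bottle, beaker from where it was at the start of the episode above 0.015 m).
It also fails if it takes over 51 s, if anything falls off the work surface, if the arm or the gripper's body presses on something with over 40 N, if the wrist force passes 120 N, or if a joint passes its speed limit or range.

## Working session

There is one attempt and no reset: what is moved stays moved. The work goes in short steps, Python scripts to look and compute and a tool call to move; the robot and the scene stay as the last step left them, time stands still between calls to the robot, and variables do not carry over. Pictures are saved under pics/ and viewed, and the job is handed in when it is done.

Besides the shell and the picture viewer there is one more tool, called after "Request:" by a JSON object that holds its "api" and its "payload", one argument or row to a line. play_rows: Moves the arm, as the interface text tells. Its arguments: {"type":"object","properties":{"increments":{"type":"array","items":{"type":"object","properties":{"dx":{"type":"number"},"dy":{"type":"number"},"dz":{"type":"number"},"rx":{"type":"number"},"ry":{"type":"number"},"rz":{"type":"number"}}}},"fingers":{"type":"number"}},"required":["increments"]}

```bash
ls; mkdir -p pics; python3 - <<'E'
from cell import env, viewer
import cv2,pickle
print(env.state())
d={}
for n in ["scene","side","wrist"]:
    c=viewer.read_camera(n); d[n]=c
    cv2.imwrite(f"pics/{n}0.png",c["image"][:,:,::-1])
    print(n,c["fx"],c["cx"],c["cy"],c["rvec"],c["tvec"])
pickle.dump(d,open("c0.pkl","wb"))
E
```

```text
pics
{'t': 0.0, 'joints': array([-1.34360186e+00,  4.91536422e-01,  1.55945633e+00, -2.06750023e-06,
        1.09169099e+00, -1.05602546e-01]), 'qvel': array([-6.04005017e-05,  8.09360706e-05, -4.47497075e-04, -4.75394121e-05,
       -5.47456239e-04, -1.28358416e-05]), 'tau': array([-1.45575115e-03, -6.12648511e+01, -2.58188814e+01,  6.92610419e-02,
        4.81586263e-02, -5.84447912e-05]), 'eef_pos': array([ 204.19086295, -590.66243643,  404.17364095]), 'tcp_rot': array([-3.14050746e+00, -1.13183541e-04,  3.32797909e-01]), 'ft_force': array([-0.81227369,  0.32344754, -0.46250614]), 'moment': array([-0.0408973 ,  0.00063834,  0.00686844]), 'opening': 0.9998921208466777}
scene 456.8967646161422 277.5183135980819 209.1810993386274 [ 1.43278579  1.86996244 -1.01615223] [ 148.22764474 -236.15506483 1747.43998765]
side 383.9298397127372 278.64731588815476 214.97621029410934 [ 2.18638421 -0.05269346  0.02420711] [-586.52353383  114.22184144  907.50211335]
wrist 299.07127760948663 278.00840445415156 208.04956248423818 [-2.3499335   1.6744069   0.25575289] [-624.73699551  -33.4399231   392.09104284]
```

View pics/scene0.png

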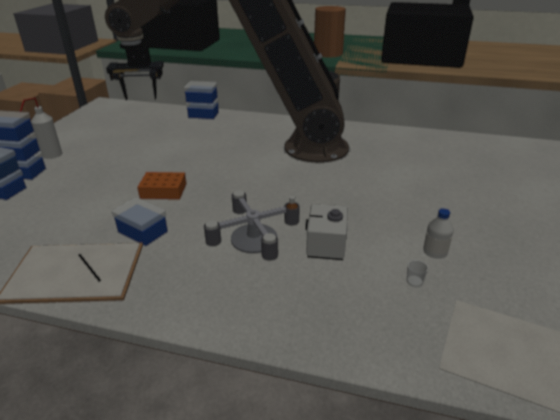

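View pics/side0.png

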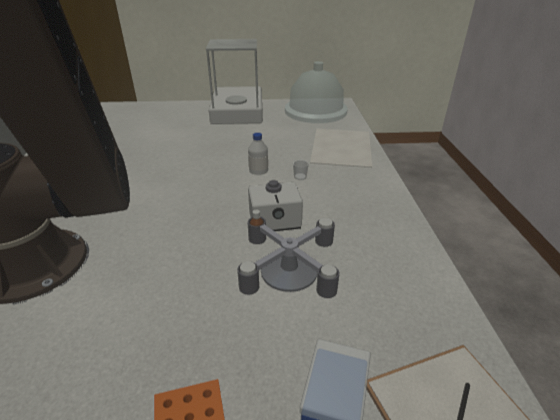

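View pics/wrist0.png

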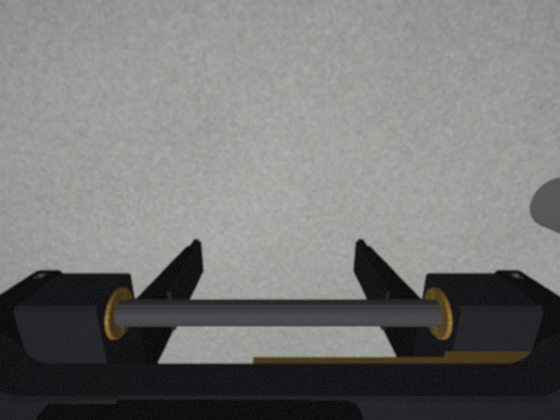

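```bash
cat > h.py <<'E'
import cv2,pickle,numpy as np
def crop(img,x0,y0,w,h,s,name,g=0.6):
    c=img[y0:y0+h,x0:x0+w,::-1]; c=(255*(c/255.)**g).astype(np.uint8)
    c=cv2.resize(c,None,fx=s,fy=s,interpolation=cv2.INTER_CUBIC)
    cv2.imwrite(name,c)
def proj(c,P):
    K=np.array([[c["fx"],0,c["cx"]],[0,c["fy"],c["cy"]],[0,0,1]])
    return cv2.projectPoints(np.array(P,float).reshape(-1,3),np.array(c["rvec"]),np.array(c["tvec"]),K,None)[0].reshape(-1,2)
def ray(c,u,v,z):
    R=cv2.Rodrigues(np.array(c["rvec"]))[0]; o=-R.T@np.array(c["tvec"])
    d=R.T@np.array([(u-c["cx"])/c["fx"],(v-c["cy"])/c["fy"],1]); return o+d*(z-o[2])/d[2]
E
python3 - <<'E'
from h import *
d=pickle.load(open("c0.pkl","rb"))
crop(d["scene"]["image"],190,180,170,90,4.7,"pics/s1.png")
crop(d["side"]["image"],225,165,130,135,4.4,"pics/s2.png")
E
```

```text
(no output)
```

View pics/s1.png

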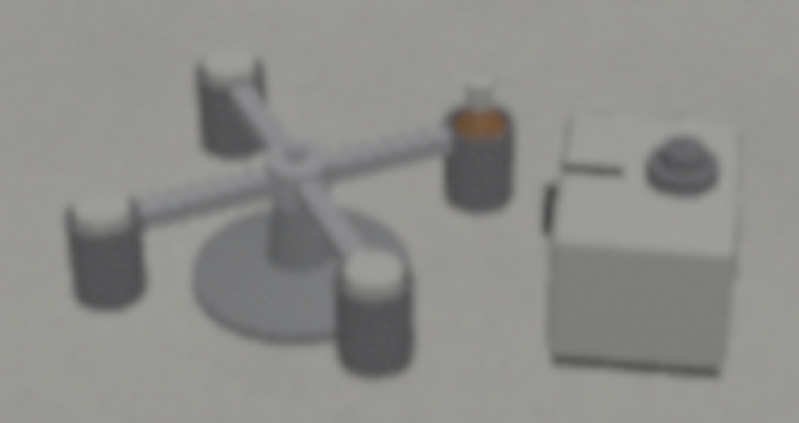

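View pics/s2.png

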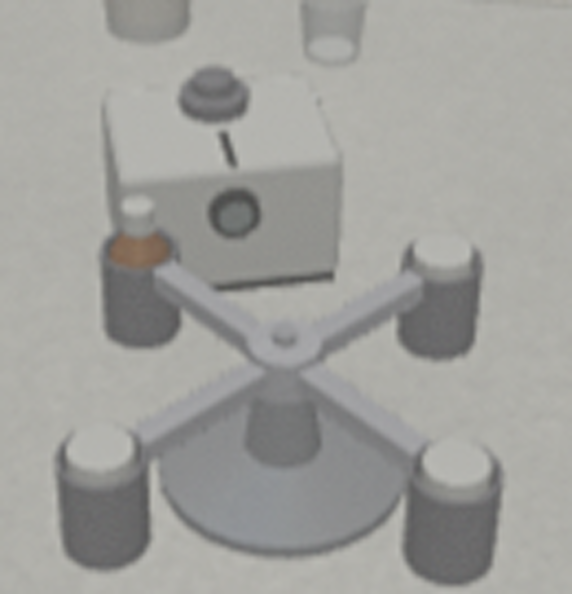

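```bash
cat > fit.py <<'E'
from h import *
from scipy.optimize import least_squares
d=pickle.load(open("c0.pkl","rb"))
S=lambda u,v:(u/4.7+190-.4,v/4.7+180-.4)
D=lambda u,v:(u/4.4+225-.4,v/4.4+165-.4)
obs=[("scene","hub",S(297,160)),("scene",0,S(480,85)),("scene",1,S(228,62)),("scene",2,S(100,207)),("scene",3,S(373,265)),("scene","lens",S(549,210)),("scene","btn",S(685,145)),
("side","axle",D(284,328)),("side",0,D(138,203)),("side",3,D(445,248)),("side",2,D(457,465)),("side",1,D(101,447)),("side","lens",D(236,213)),("side","btn",D(214,76))]
def model(p):
    x,y,th,ph,bz=p; h=np.array([x,y,0])
    u=lambda a:np.array([np.cos(a),np.sin(a),0])
    # find ordering sign: 0->1->2->3 
    m={"hub":h+[0,0,86],"axle":h+[0,0,92],"lens":h+142*u(ph)+[0,0,62],"btn":h+(150+68)*u(ph)+[0,0,bz]}
    for k in range(4): m[k]=h+115*u(th+SG*k*np.pi/2)+[0,0,108 if k==0 else 86]
    return m
for SG in (1,-1):
    def f(p):
        m=model(p); return np.concatenate([proj(d[c],m[k])[0]-q for c,k,q in obs])
    h0=ray(d["side"],*D(284,328),92); b=ray(d["side"],*D(138,203),108)-h0; l=ray(d["side"],*D(236,213),62)-h0
    r=least_squares(f,[h0[0],h0[1],np.arctan2(b[1],b[0]),np.arctan2(l[1],l[0]),105])
    print(SG,r.x,r.cost,np.degrees(r.x[2:4]))
    if r.cost<100:
        print(np.round(r.fun.reshape(-1,2),1)); m=model(r.x); print({k:np.round(v,1) for k,v in m.items()})
for n,c,q in [("rack","side",(188,405)),("tipbox","side",(338,390)),("reag","side",(258,172)),("beaker","side",(300,175))]: print(n,ray(d[c],*q,40).round())
E
python3 fit.py
```

```text
1 [608.94400151 -54.39266094   2.24462555   1.69907453 110.49290393] 5.141315695784268 [128.60757085  97.34979958]
[[-0.1 -1.1]
 [ 0.  -1.4]
 [ 0.4 -0.6]
 [ 0.3 -1.1]
 [ 0.   0. ]
 [-1.  -0.6]
 [-0.3  0.1]
 [ 0.6  0.2]
 [ 0.4 -0. ]
 [ 0.2 -0.1]
 [ 0.4 -1.4]
 [ 0.2 -0.7]
 [ 0.2  0.6]
 [ 0.  -0.1]]
{'hub': array([608.9, -54.4,  86. ]), 'axle': array([608.9, -54.4,  92. ]), 'lens': array([590.8,  86.4,  62. ]), 'btn': array([581.1, 161.8, 110.5]), 0: array([537.2,  35.5, 108. ]), 1: array([ 519.1, -126.2,   86. ]), 2: array([ 680.7, -144.3,   86. ]), 3: array([698.8,  17.4,  86. ])}
-1 [611.20135219 -50.12562806   2.97358906   1.71325693 109.23040457] 10321.95076429087 [170.37410307  98.16239127]
rack [ 430. -384.   40.]
tipbox [ 664. -371.   40.]
reag [540. 344.  40.]
beaker [667. 319.  40.]
```

Request:
{"api": "play_rows", "payload": {
  "increments": [
    {"dx":15,"dy":-9},
    {"dx":45,"dy":-27},
    {"dx":80,"dy":-48},
    {"dx":115,"dy":-69},
    {"dx":150,"dy":-90},
    {"dx":185,"dy":-111},
    {"dx":220,"dy":-132},
    {"dx":255,"dy":-153}
  ],
  "fingers": 0
}}

```text
invalid input
```

Request:
{"api": "play_rows", "payload": {
  "increments": [
    {"dx":35,"dy":-21},
    {"dx":70,"dy":-42},
    {"dx":105,"dy":-63},
    {"dx":140,"dy":-84},
    {"dx":175,"dy":-105},
    {"dx":205,"dy":-123},
    {"dx":225,"dy":-135},
    {"dx":225,"dy":-135}
  ]
}}

```text
invalid input
```

```bash
cat > look.py <<'E'
import sys
from cell import env, viewer
from h import *
t=sys.argv[1]; d={}
for n in ["scene","side","wrist"]:
    d[n]=viewer.read_camera(n)
pickle.dump(d,open(f"c{t}.pkl","wb"))
crop(d["scene"]["image"],190,180,170,90,4.7,f"pics/sc{t}.png")
crop(d["side"]["image"],225,165,130,135,4.4,f"pics/sd{t}.png")
crop(d["wrist"]["image"],0,0,560,420,1,f"pics/w{t}.png")
s=env.state(); print({k:np.round(s[k],3) for k in ("t","eef_pos","tcp_rot","ft_force","opening")})
E
python3 look.py 1
```

```text
{'t': np.float64(0.3), 'eef_pos': array([ 204.214, -590.688,  404.56 ]), 'tcp_rot': array([-3.141, -0.   ,  0.333]), 'ft_force': array([ 0.833, -0.494,  0.526]), 'opening': np.float64(1.0)}
```

View pics/w1.png

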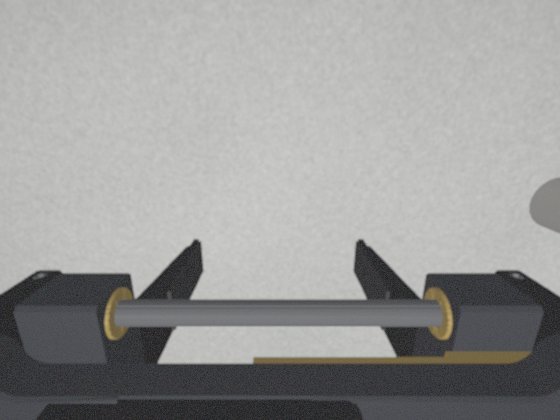

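View pics/sd1.png

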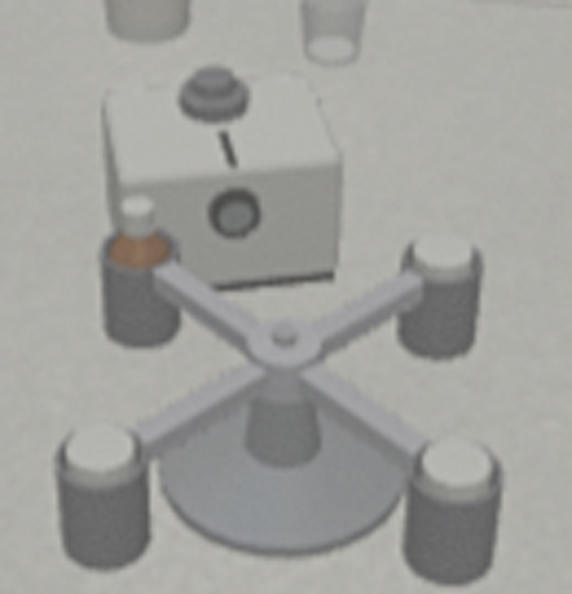

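The calls were refused and nothing moved. The rows may need all six fields, so I'll try that next.

Request:
{"api": "play_rows", "payload": {
  "increments": [
    {"dx":15,"dy":-9,"dz":0,"rx":0,"ry":0,"rz":0},
    {"dx":45,"dy":-27,"dz":0,"rx":0,"ry":0,"rz":0},
    {"dx":80,"dy":-48,"dz":0,"rx":0,"ry":0,"rz":0},
    {"dx":115,"dy":-69,"dz":0,"rx":0,"ry":0,"rz":0},
    {"dx":150,"dy":-90,"dz":0,"rx":0,"ry":0,"rz":0},
    {"dx":185,"dy":-111,"dz":0,"rx":0,"ry":0,"rz":0},
    {"dx":220,"dy":-132,"dz":0,"rx":0,"ry":0,"rz":0},
    {"dx":255,"dy":-153,"dz":0,"rx":0,"ry":0,"rz":0}
  ],
  "fingers": 0
}}

```text
t: 0.97
eef_pos: [396.2, -360.3, 404.8]
tcp_rot: [-3.141, -0.0, 0.333]
ft_force: [0.9, -0.9, -0.6]
opening: 0.496
```

Request:
{"api": "play_rows", "payload": {
  "increments": [
    {"dx":34,"dy":-20,"dz":0,"rx":0,"ry":0,"rz":0},
    {"dx":69,"dy":-41,"dz":0,"rx":0,"ry":0,"rz":0},
    {"dx":104,"dy":-62,"dz":0,"rx":0,"ry":0,"rz":0},
    {"dx":139,"dy":-83,"dz":0,"rx":0,"ry":0,"rz":0},
    {"dx":174,"dy":-104,"dz":0,"rx":0,"ry":0,"rz":0},
    {"dx":209,"dy":-125,"dz":0,"rx":0,"ry":0,"rz":0},
    {"dx":242,"dy":-144,"dz":0,"rx":0,"ry":0,"rz":0},
    {"dx":274,"dy":-163,"dz":0,"rx":0,"ry":0,"rz":0}
  ]
}}

```text
t: 1.63
eef_pos: [602.7, -114.0, 405.0]
tcp_rot: [-3.141, -0.0, 0.333]
ft_force: [0.3, -0.6, 0.4]
opening: 0.007
```

```bash
python3 look.py 2; python3 - <<'E'
from h import *
d=pickle.load(open("c2.pkl","rb"))["wrist"]
print(proj(d,[[608.9,-54.4,86],[601,-116,214],[601,-116,60],[553,-80,70]]), proj(d,[[519.1,-126.2,86],[680.7,-144.3,86]]))
E
```

```text
{'t': np.float64(1.783), 'eef_pos': array([ 602.697, -113.98 ,  404.429]), 'tcp_rot': array([-3.141,  0.   ,  0.337]), 'ft_force': array([-0.172,  0.335,  0.103]), 'opening': np.float64(0.006)}
[[225.74896023 177.89445124]
 [282.05493111 261.95178401]
 [280.37264314 197.67820167]
 [236.01003799 228.70436335]] [[264.77694335 273.35224285]
 [335.18246533 139.44213676]]
```

View pics/w2.png

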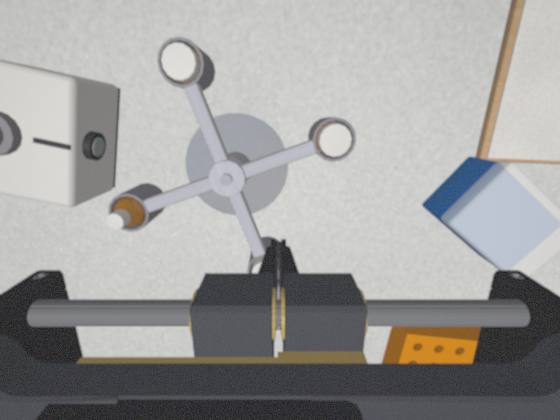

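View pics/sd2.png

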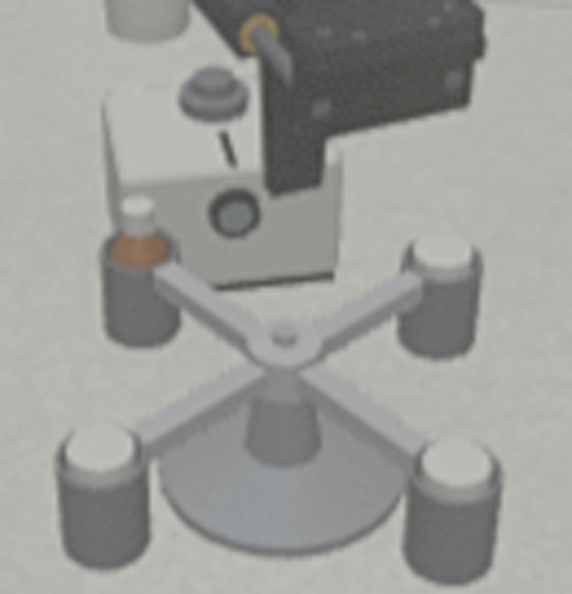

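The wrist view shows the hub at (227,179), against a predicted (226,178), so the fit is good. The shut fingers hang between spokes 1 and 2 and have room to go down.

Request:
{"api": "play_rows", "payload": {
  "increments": [
    {"dx":0,"dy":0,"dz":15,"rx":0,"ry":0,"rz":0},
    {"dx":0,"dy":0,"dz":40,"rx":0,"ry":0,"rz":0},
    {"dx":0,"dy":0,"dz":70,"rx":0,"ry":0,"rz":0},
    {"dx":0,"dy":0,"dz":100,"rx":0,"ry":0,"rz":0},
    {"dx":0,"dy":0,"dz":125,"rx":0,"ry":0,"rz":0},
    {"dx":0,"dy":0,"dz":145,"rx":0,"ry":0,"rz":0},
    {"dx":0,"dy":0,"dz":156,"rx":0,"ry":0,"rz":0},
    {"dx":0,"dy":0,"dz":158,"rx":0,"ry":0,"rz":0}
  ]
}}

```text
t: 2.45
eef_pos: [601.9, -114.3, 244.8]
tcp_rot: [-3.139, 0.003, 0.336]
ft_force: [0.2, 0.3, 0.3]
opening: 0.007
```

```bash
python3 look.py 3; python3 - <<'E'
import numpy as np
h=np.array([608.9,-54.4]); p0=np.array([602.7,-114.0]); yaw=.335
R=np.array([[np.cos(yaw),np.sin(yaw)],[np.sin(yaw),-np.cos(yaw)]])
for th in np.radians(np.arange(218.6,186,-3.125)):
    u=np.array([np.cos(th),np.sin(th)]); n=np.array([-u[1],u[0]])
    off=7+max(abs(R[1]@n)*12+abs(R[0]@n)*10,0)
    p=h+60*u+off*n
    print(np.degrees(th).round(1),p.round(1),(R@(p-p0)).round(1))
E
```

```text
{'t': np.float64(2.6), 'eef_pos': array([ 602.735, -114.172,  247.524]), 'tcp_rot': array([ 3.141e+00, -1.000e-03,  3.360e-01]), 'ft_force': array([0.711, 0.015, 1.039]), 'opening': np.float64(0.001)}
218.6 [ 575.5 -108.7] [-24.  -13.9]
215.5 [ 572.4 -106.6] [-26.2 -17. ]
212.4 [ 569.4 -104.2] [-28.2 -20.2]
209.2 [ 566.6 -101.6] [-30.1 -23.6]
206.1 [563.9 -98.9] [-31.7 -27.1]
203.0 [561.3 -95.9] [-33.1 -30.7]
199.8 [559.  -92.8] [-34.3 -34.4]
196.7 [557.  -90.3] [-35.3 -37.4]
193.6 [555.3 -87.9] [-36.2 -40.3]
190.5 [553.6 -85.3] [-36.9 -43.2]
187.4 [552.1 -82.7] [-37.5 -46.2]
```

View pics/sd3.png

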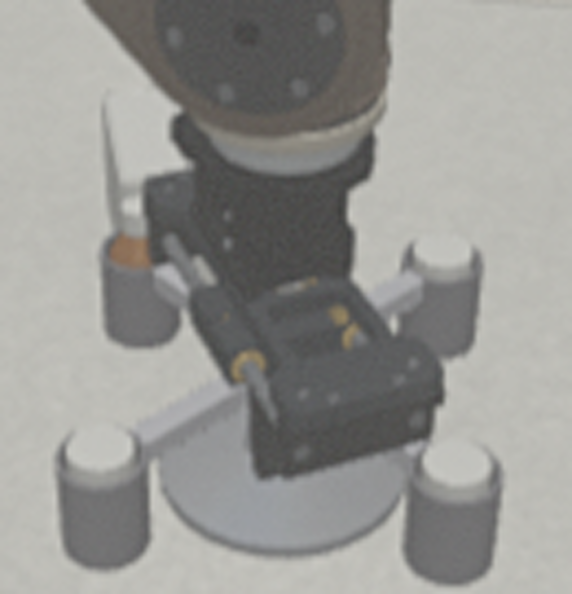

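Request:
{"api": "play_rows", "payload": {
  "increments": [
    {"dx":-5,"dy":-2,"dz":0,"rx":0,"ry":0,"rz":0},
    {"dx":-12,"dy":-5,"dz":0,"rx":0,"ry":0,"rz":0},
    {"dx":-18,"dy":-8,"dz":0,"rx":0,"ry":0,"rz":0},
    {"dx":-22,"dy":-11,"dz":0,"rx":0,"ry":0,"rz":0},
    {"dx":-24,"dy":-14,"dz":0,"rx":0,"ry":0,"rz":0},
    {"dx":-26,"dy":-17,"dz":0,"rx":0,"ry":0,"rz":0},
    {"dx":-28,"dy":-20,"dz":0,"rx":0,"ry":0,"rz":0},
    {"dx":-30,"dy":-23,"dz":0,"rx":0,"ry":0,"rz":0}
  ]
}}

```text
t: 3.27
eef_pos: [566.9, -102.2, 247.7]
tcp_rot: [3.141, -0.002, 0.336]
ft_force: [2.4, -1.1, 2.1]
opening: 0.003
```

```bash
python3 look.py 4
```

```text
{'t': np.float64(3.417), 'eef_pos': array([ 566.641, -102.11 ,  247.423]), 'tcp_rot': array([-3.141, -0.   ,  0.336]), 'ft_force': array([ 0.533,  0.462, -0.042]), 'opening': np.float64(0.007)}
```

View pics/sd4.png

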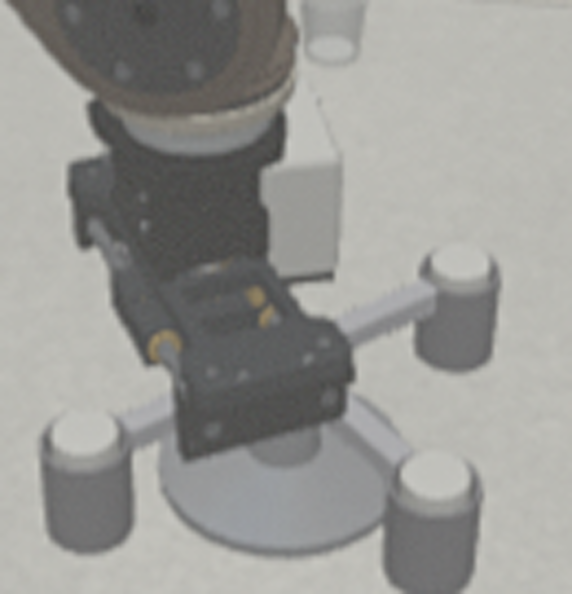

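View pics/w4.png

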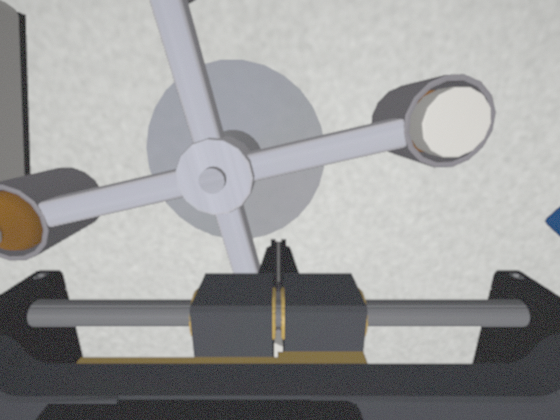

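```bash
cat > th.py <<'E'
from h import *
from scipy.optimize import least_squares
def theta(c,obs,h=(608.9,-54.4)):
    def f(p): return np.concatenate([proj(c,[h[0]+115*np.cos(p[0]+k*np.pi/2),h[1]+115*np.sin(p[0]+k*np.pi/2),108 if k==0 else 86])[0]-q for k,q in obs])
    r=least_squares(f,[2.0]); return np.degrees(r.x[0]),r.fun.round(1)
D=lambda u,v:(u/4.4+225-.4,v/4.4+165-.4)
E
python3 - <<'E'
from th import *
d=pickle.load(open("c4.pkl","rb"))
print(theta(d["side"],[(3,D(460,264)),(2,D(435,476)),(1,D(85,434))]))
print(theta(pickle.load(open("c3.pkl","rb"))["side"],[(3,D(445,248)),(2,D(457,465)),(1,D(101,447))]))
print(theta(d["wrist"],[(3-1,(452,120))]))
E
```

```text
(np.float64(121.8869107765611), array([ 0.8, -1. ,  0.4, -0.9,  0.1, -1.3]))
(np.float64(128.31962883076952), array([ 0.3,  0. ,  0.1, -1.2,  0. , -0.9]))
(np.float64(122.64668402326858), array([ 5. , -0.3]))
```

Request:
{"api": "play_rows", "payload": {
  "increments": [
    {"dx":-1,"dy":-2,"dz":0,"rx":0,"ry":0,"rz":0},
    {"dx":-2,"dy":-5,"dz":0,"rx":0,"ry":0,"rz":0},
    {"dx":-3,"dy":-8,"dz":0,"rx":0,"ry":0,"rz":0},
    {"dx":-4,"dy":-11,"dz":0,"rx":0,"ry":0,"rz":0},
    {"dx":-5,"dy":-14,"dz":0,"rx":0,"ry":0,"rz":0},
    {"dx":-6,"dy":-17,"dz":0,"rx":0,"ry":0,"rz":0},
    {"dx":-7,"dy":-19,"dz":0,"rx":0,"ry":0,"rz":0},
    {"dx":-7,"dy":-20,"dz":0,"rx":0,"ry":0,"rz":0}
  ]
}}

```text
t: 4.08
eef_pos: [553.1, -85.2, 247.4]
tcp_rot: [-3.141, -0.0, 0.337]
ft_force: [2.1, -2.4, -0.2]
opening: 0.008
```

```bash
python3 look.py 5
```

```text
{'t': np.float64(4.233), 'eef_pos': array([553.257, -85.402, 247.364]), 'tcp_rot': array([-3.141,  0.   ,  0.337]), 'ft_force': array([ 0.081, -0.078,  0.597]), 'opening': np.float64(0.008)}
```

View pics/sd5.png

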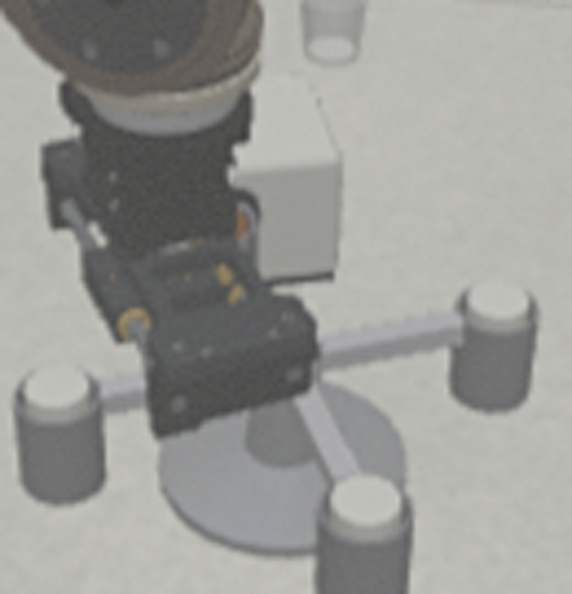

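View pics/w5.png

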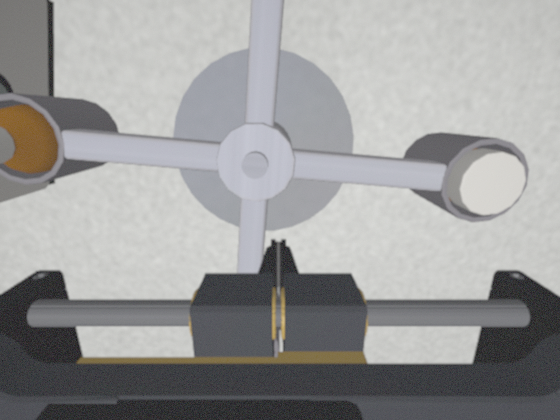

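View pics/sc5.png

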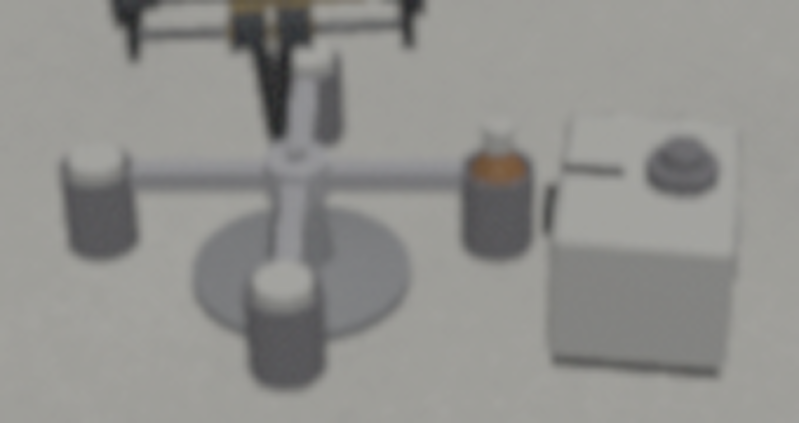

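```bash
cat >> th.py <<'E'
S=lambda u,v:(u/4.7+190-.4,v/4.7+180-.4)
E
python3 - <<'E'
from th import *
d=pickle.load(open("c5.pkl","rb"))
print(theta(d["side"],[(3,D(500,304)),(2,D(366,502)),(1,D(60,388))]))
print(theta(d["scene"],[(0,S(498,128)),(2,S(96,158)),(3,S(282,283))]))
print(theta(d["wrist"],[(2,(489,183))]))
E
```

```text
(np.float64(103.73551663115799), array([ 0.2, -1.4, -0. , -1.2, -0.5, -1.4]))
(np.float64(104.10738280512909), array([ 0.2, -1.1, -0.2, -0.9, -0.1, -1.4]))
(np.float64(104.10256813985971), array([4.5, 1.4]))
```

Request:
{"api": "play_rows", "payload": {
  "increments": [
    {"dx":0,"dy":-1,"dz":0,"rx":0,"ry":0,"rz":0},
    {"dx":0,"dy":-2,"dz":0,"rx":0,"ry":0,"rz":0},
    {"dx":-0.5,"dy":-3.5,"dz":0,"rx":0,"ry":0,"rz":0},
    {"dx":-1,"dy":-5,"dz":0,"rx":0,"ry":0,"rz":0},
    {"dx":-1,"dy":-5.5,"dz":0,"rx":0,"ry":0,"rz":0},
    {"dx":-1,"dy":-5.5,"dz":0,"rx":0,"ry":0,"rz":0}
  ]
}}

```text
t: 4.73
eef_pos: [550.4, -80.4, 247.4]
tcp_rot: [-3.141, 0.0, 0.337]
ft_force: [0.7, -0.8, -0.2]
opening: 0.005
```

```bash
python3 look.py 6
```

```text
{'t': np.float64(4.883), 'eef_pos': array([550.396, -80.478, 247.313]), 'tcp_rot': array([-3.141e+00,  1.000e-03,  3.370e-01]), 'ft_force': array([ 0.998, -0.712,  0.693]), 'opening': np.float64(0.005)}
```

View pics/sd6.png

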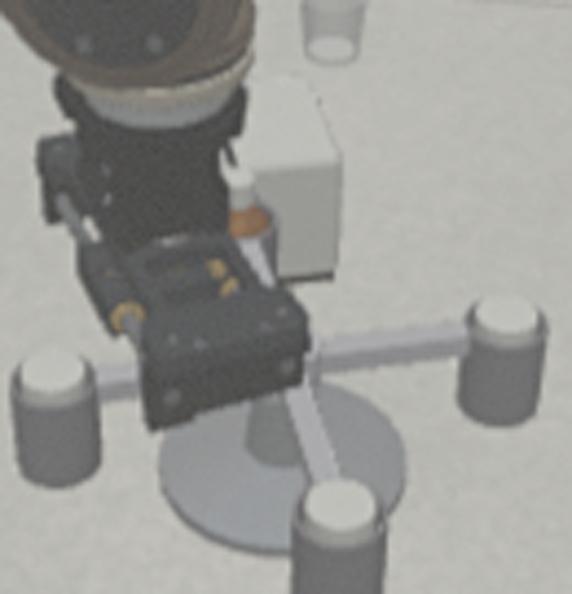

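View pics/sc6.png

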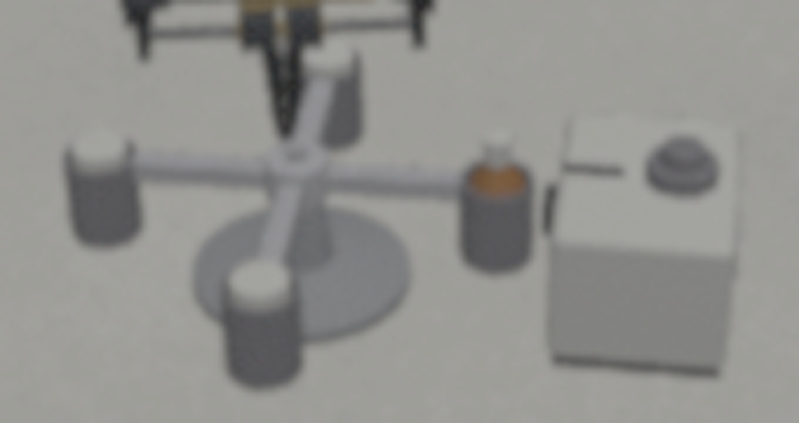

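```bash
python3 - <<'E'
from th import *
d=pickle.load(open("c6.pkl","rb"))
print(theta(d["side"],[(3,D(508,318)),(2,D(340,505)),(1,D(55,374))]))
print(theta(d["scene"],[(0,S(498,140)),(2,S(100,146)),(3,S(260,282))]))
E
```

```text
(np.float64(97.93797188272757), array([ 0.3, -1.5,  0.2, -0.9, -0.2, -1.7]))
(np.float64(98.2206866699577), array([ 0. , -1.2, -0.1, -0.8, -0.2, -1.3]))
```

Bottle direction is about 98.0° against a target of 97.35°, which is about 1.5 mm. I'll back off and raise the arm, then check with a clear view.

Request:
{"api": "play_rows", "payload": {
  "increments": [
    {"dx":3,"dy":5,"dz":0,"rx":0,"ry":0,"rz":0},
    {"dx":8,"dy":12,"dz":0,"rx":0,"ry":0,"rz":0},
    {"dx":14,"dy":18,"dz":0,"rx":0,"ry":0,"rz":0},
    {"dx":14,"dy":18,"dz":-25,"rx":0,"ry":0,"rz":0},
    {"dx":14,"dy":18,"dz":-60,"rx":0,"ry":0,"rz":0},
    {"dx":14,"dy":18,"dz":-95,"rx":0,"ry":0,"rz":0},
    {"dx":14,"dy":18,"dz":-130,"rx":0,"ry":0,"rz":0},
    {"dx":14,"dy":18,"dz":-160,"rx":0,"ry":0,"rz":0}
  ]
}}

```text
t: 5.55
eef_pos: [570.1, -93.3, 409.8]
tcp_rot: [-3.141, -0.0, 0.336]
ft_force: [0.2, -0.4, 0.7]
opening: 0.004
```

Request:
{"api": "play_rows", "payload": {
  "increments": [
    {"dx":-20,"dy":20,"dz":-20,"rx":0,"ry":0,"rz":0},
    {"dx":-40,"dy":20,"dz":-40,"rx":0,"ry":0,"rz":0},
    {"dx":-60,"dy":20,"dz":-40,"rx":0,"ry":0,"rz":0},
    {"dx":-60,"dy":20,"dz":-40,"rx":0,"ry":0,"rz":0}
  ]
}}

```text
t: 5.88
eef_pos: [518.4, -133.1, 451.2]
tcp_rot: [3.141, -0.001, 0.335]
ft_force: [0.3, -0.3, 0.2]
opening: 0.004
```

```bash
python3 look.py 7
```

```text
{'t': np.float64(6.033), 'eef_pos': array([ 520.675, -132.282,  449.677]), 'tcp_rot': array([-3.141, -0.   ,  0.336]), 'ft_force': array([ 0.431, -0.128, -0.971]), 'opening': np.float64(0.004)}
```

View pics/w7.png

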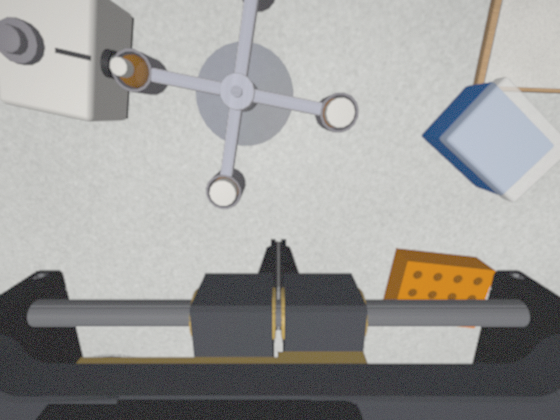

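View pics/sd7.png

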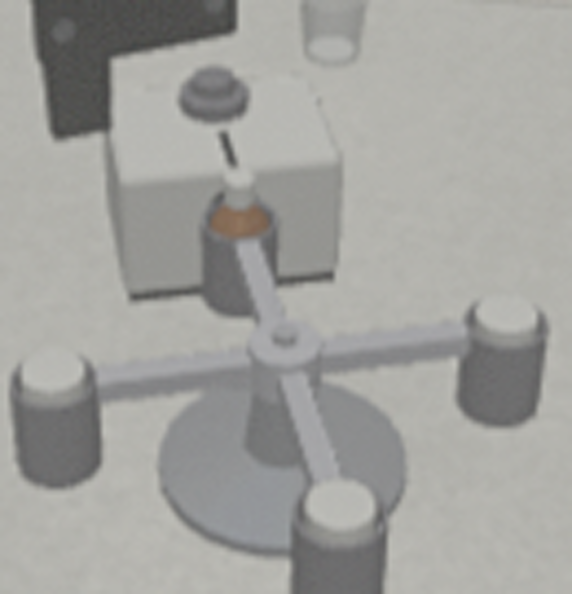

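```bash
python3 - <<'E'
from h import *
d=pickle.load(open("c7.pkl","rb"))
crop(d["wrist"]["image"],0,0,300,210,2.6,"pics/w7c.png",.7)
E
```

```text
(no output)
```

View pics/w7c.png

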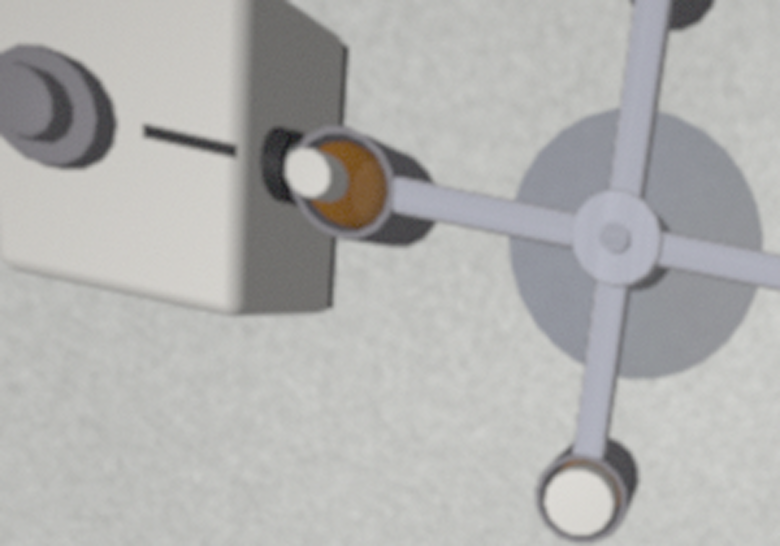

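```bash
python3 - <<'E'
from h import *
c=pickle.load(open("c7.pkl","rb"))["wrist"]
r=lambda u,v,z: ray(c,u/2.6-.3,v/2.6-.3,z)
a=lambda p,q: np.degrees(np.arctan2(*(q-p)[1::-1])).round(2)
H=r(616,236,92); print("hub",H)
print("ridge",a(r(236,151,91),r(145,130,91)), r(236,151,91),r(145,130,91))
B=r(308,172,108);L=r(20,100,110.5); print("bottle",B,a(H,B)); print("btn",L,a(H,L))
print("cup",a(H,r(345,182,80)),r(345,182,80)); J=r(579,501,86);print("jar1",J,a(H,J)-90)
print("ridge off from hub", a(H,r(236,151,91)),a(H,r(145,130,91)))
print("frontedge", a(r(238,250,90),r(246,60,90)))
print(proj(c,[[581.1,161.8,110.5]])*2.6)
E
```

```text
hub [609.14462205 -55.50949459  92.        ]
ridge 96.92 [589.8693711   95.28620279  91.        ] [585.64442929 130.09068835  91.        ]
bottle [592.09206638  58.46821774 108.        ] 98.51
btn [581.48179965 160.8788602  110.5       ] 97.29
cup 98.29 [592.66775623  57.63442172  80.        ]
jar1 [495.91354401 -71.37013223  86.        ] -262.03
ridge off from hub 97.28 97.22
frontedge 6.23
[[16.53841413 99.39781248]]
```

Bottle direction is 98.1–98.5° against 97.3° for ridge and button, so it stands about 2 mm off and within tolerance. Next I'll go above the button.

Request:
{"api": "play_rows", "payload": {
  "increments": [
    {"dx":10,"dy":-16,"dz":0,"rx":0,"ry":0,"rz":0},
    {"dx":28,"dy":-46,"dz":0,"rx":0,"ry":0,"rz":0},
    {"dx":47,"dy":-78,"dz":0,"rx":0,"ry":0,"rz":0},
    {"dx":66,"dy":-110,"dz":0,"rx":0,"ry":0,"rz":0},
    {"dx":85,"dy":-142,"dz":0,"rx":0,"ry":0,"rz":0},
    {"dx":104,"dy":-174,"dz":0,"rx":0,"ry":0,"rz":0},
    {"dx":123,"dy":-206,"dz":0,"rx":0,"ry":0,"rz":0},
    {"dx":142,"dy":-237,"dz":0,"rx":0,"ry":0,"rz":0}
  ]
}}

```text
t: 6.7
eef_pos: [577.4, 141.0, 449.1]
tcp_rot: [-3.141, 0.001, 0.337]
ft_force: [0.6, -1.3, -1.6]
opening: 0.002
```

Request:
{"api": "play_rows", "payload": {
  "increments": [
    {"dx":6,"dy":-10,"dz":20,"rx":0,"ry":0,"rz":0},
    {"dx":12,"dy":-20,"dz":50,"rx":0,"ry":0,"rz":0},
    {"dx":12,"dy":-20,"dz":80,"rx":0,"ry":0,"rz":0},
    {"dx":12,"dy":-20,"dz":105,"rx":0,"ry":0,"rz":0},
    {"dx":12,"dy":-20,"dz":120,"rx":0,"ry":0,"rz":0},
    {"dx":12,"dy":-20,"dz":122,"rx":0,"ry":0,"rz":0}
  ]
}}

```text
t: 7.2
eef_pos: [582.2, 164.8, 323.1]
tcp_rot: [-3.14, 0.007, 0.338]
ft_force: [0.9, 0.9, 0.1]
opening: 0.006
```

```bash
python3 look.py 8; python3 - <<'E'
from h import *
d=pickle.load(open("c8.pkl","rb"))
crop(d["wrist"]["image"],150,120,260,180,3,"pics/w8c.png",.7)
E
```

```text
{'t': np.float64(7.35), 'eef_pos': array([582.64 , 164.379, 327.333]), 'tcp_rot': array([-3.141,  0.   ,  0.337]), 'ft_force': array([-0.071,  0.686, -0.1  ]), 'opening': np.float64(0.01)}
```

View pics/w8c.png

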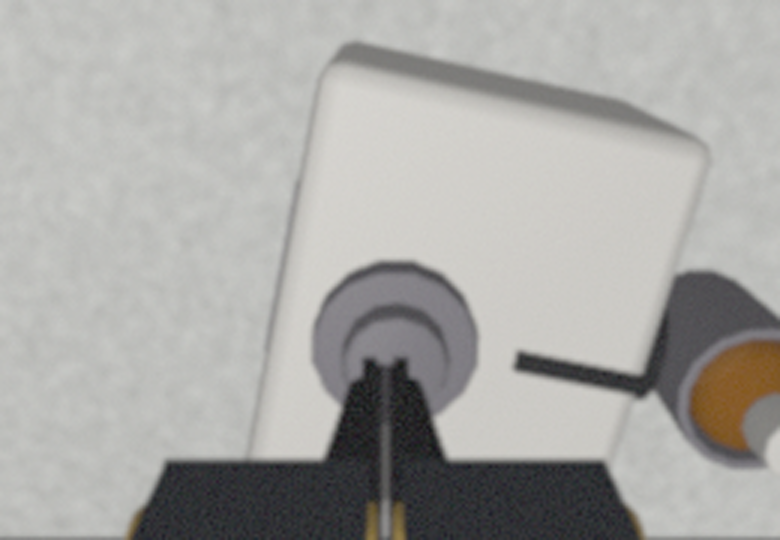

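View pics/sd8.png

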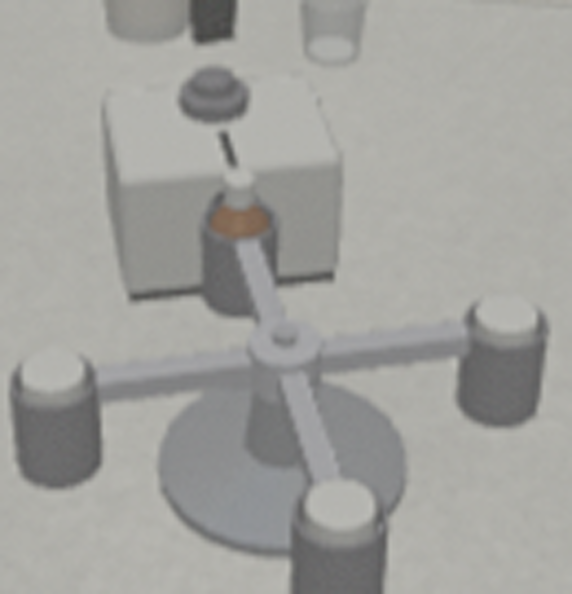

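View pics/sc8.png

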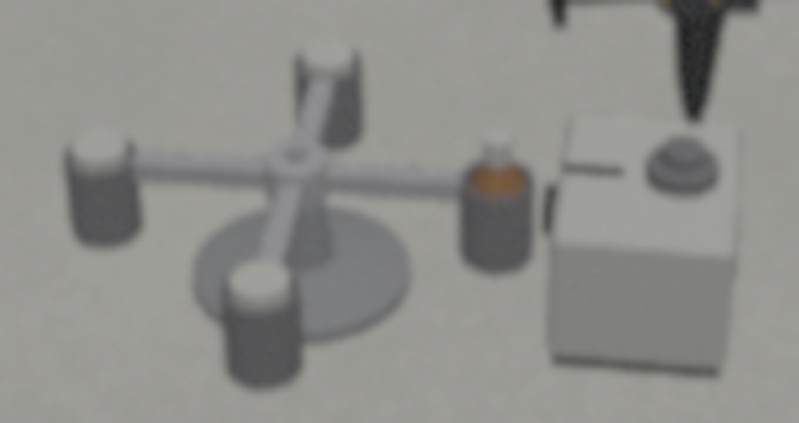

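Request:
{"api": "play_rows", "payload": {
  "increments": [
    {"dx":-2,"dy":2.5,"dz":6,"rx":0,"ry":0,"rz":0},
    {"dx":-2,"dy":2.5,"dz":13,"rx":0,"ry":0,"rz":0},
    {"dx":-2,"dy":2.5,"dz":18,"rx":0,"ry":0,"rz":0},
    {"dx":-2,"dy":2.5,"dz":21,"rx":0,"ry":0,"rz":0},
    {"dx":-2,"dy":2.5,"dz":22,"rx":0,"ry":0,"rz":0},
    {"dx":-2,"dy":2.5,"dz":22,"rx":0,"ry":0,"rz":0}
  ]
}}

```text
t: 7.85
eef_pos: [581.6, 161.4, 305.1]
tcp_rot: [-3.141, 0.001, 0.337]
ft_force: [0.4, -0.4, 0.2]
opening: 0.002
```

Request:
{"api": "play_rows", "payload": {
  "increments": [
    {"dx":0,"dy":0,"dz":2,"rx":0,"ry":0,"rz":0},
    {"dx":0,"dy":0,"dz":4,"rx":0,"ry":0,"rz":0},
    {"dx":0,"dy":0,"dz":6,"rx":0,"ry":0,"rz":0},
    {"dx":0,"dy":0,"dz":7,"rx":0,"ry":0,"rz":0},
    {"dx":0,"dy":0,"dz":7,"rx":0,"ry":0,"rz":0}
  ]
}}

```text
t: 8.27
eef_pos: [581.7, 161.4, 298.2]
tcp_rot: [-3.141, 0.0, 0.337]
ft_force: [0.6, 0.2, 1.5]
opening: 0.002
```

Request:
{"api": "play_rows", "payload": {
  "increments": [
    {"dx":0,"dy":0,"dz":1,"rx":0,"ry":0,"rz":0},
    {"dx":0,"dy":0,"dz":2,"rx":0,"ry":0,"rz":0},
    {"dx":0,"dy":0,"dz":3,"rx":0,"ry":0,"rz":0},
    {"dx":0,"dy":0,"dz":3,"rx":0,"ry":0,"rz":0}
  ]
}}

```text
t: 8.6
eef_pos: [581.6, 161.4, 296.2]
tcp_rot: [-3.141, -0.001, 0.337]
ft_force: [-3.2, -1.1, 12.7]
opening: 0.008
```

Request:
{"api": "play_rows", "payload": {
  "increments": [
    {"dx":0,"dy":0,"dz":1,"rx":0,"ry":0,"rz":0},
    {"dx":0,"dy":0,"dz":1.5,"rx":0,"ry":0,"rz":0},
    {"dx":0,"dy":0,"dz":1.5,"rx":0,"ry":0,"rz":0}
  ]
}}

```text
t: 8.85
eef_pos: [581.5, 161.4, 296.2]
tcp_rot: [-3.141, -0.001, 0.337]
ft_force: [-4.1, 0.0, 16.3]
opening: 0.006
```

```bash
python3 look.py 9; python3 - <<'E'
from h import *
d=pickle.load(open("c9.pkl","rb"))
crop(d["wrist"]["image"],180,150,200,140,4,"pics/w9c.png",.6)
crop(d["scene"]["image"],295,180,70,50,10,"pics/sc9c.png",.5)
crop(d["side"]["image"],240,165,70,50,10,"pics/sd9c.png",.5)
d=pickle.load(open("c8.pkl","rb"))
crop(d["side"]["image"],240,165,70,50,10,"pics/sd8c.png",.5)
E
```

```text
{'t': np.float64(9.0), 'eef_pos': array([581.491, 161.383, 296.153]), 'tcp_rot': array([-3.141e+00, -1.000e-03,  3.370e-01]), 'ft_force': array([-5.394, -1.326, 17.21 ]), 'opening': np.float64(0.005)}
```

View pics/w9c.png

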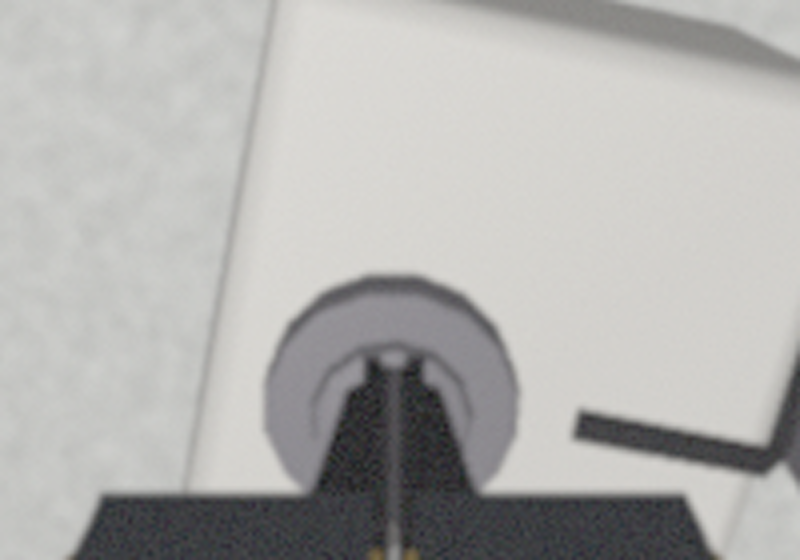

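View pics/sc9c.png

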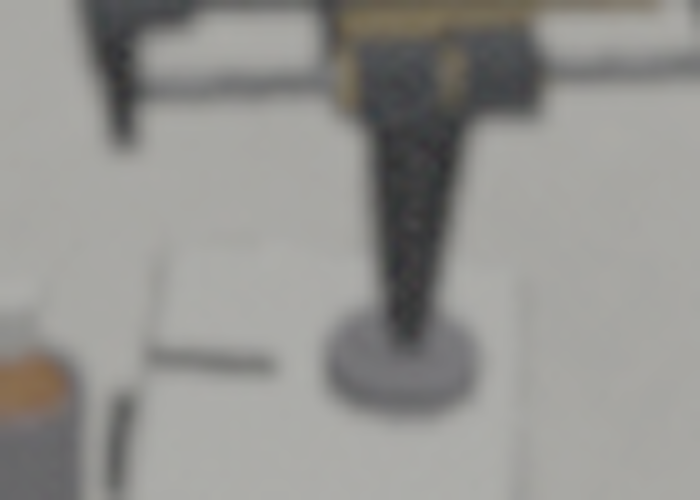

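View pics/sd9c.png

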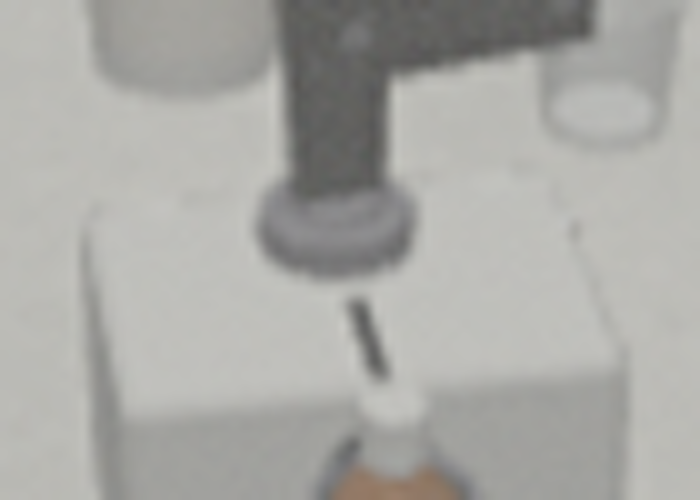

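View pics/sd8c.png

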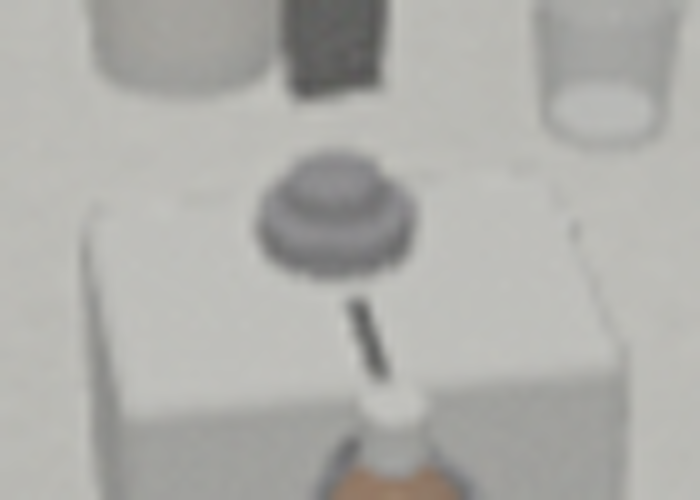

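The button is down almost level with its ring, against a hard stop at 17 N (fully down takes 4 N). I'll release straight up.

Request:
{"api": "play_rows", "payload": {
  "increments": [
    {"dx":0,"dy":0,"dz":-4,"rx":0,"ry":0,"rz":0},
    {"dx":0,"dy":0,"dz":-10,"rx":0,"ry":0,"rz":0},
    {"dx":0,"dy":0,"dz":-25,"rx":0,"ry":0,"rz":0},
    {"dx":0,"dy":0,"dz":-50,"rx":0,"ry":0,"rz":0},
    {"dx":0,"dy":0,"dz":-80,"rx":0,"ry":0,"rz":0},
    {"dx":0,"dy":0,"dz":-105,"rx":0,"ry":0,"rz":0},
    {"dx":0,"dy":0,"dz":-120,"rx":0,"ry":0,"rz":0},
    {"dx":0,"dy":0,"dz":-120,"rx":0,"ry":0,"rz":0}
  ]
}}

```text
t: 9.67
eef_pos: [581.4, 161.3, 419.5]
tcp_rot: [3.141, -0.006, 0.337]
ft_force: [-0.3, 0.3, 0.2]
opening: 0.006
```

```bash
python3 look.py a; python3 - <<'E'
from h import *
a=pickle.load(open("ca.pkl","rb"));b=pickle.load(open("c8.pkl","rb"))
crop(np.hstack([b["side"]["image"][150:310,235:355],a["side"]["image"][150:310,235:355]]),0,0,240,160,3.3,"pics/cmp.png",.5)
crop(a["scene"]["image"],0,0,560,420,1,"pics/fa.png",.5)
E
```

```text
{'t': np.float64(9.817), 'eef_pos': array([581.117, 161.22 , 415.016]), 'tcp_rot': array([-3.141,  0.   ,  0.337]), 'ft_force': array([-0.245, -0.227, -1.699]), 'opening': np.float64(0.007)}
```

View pics/cmp.png

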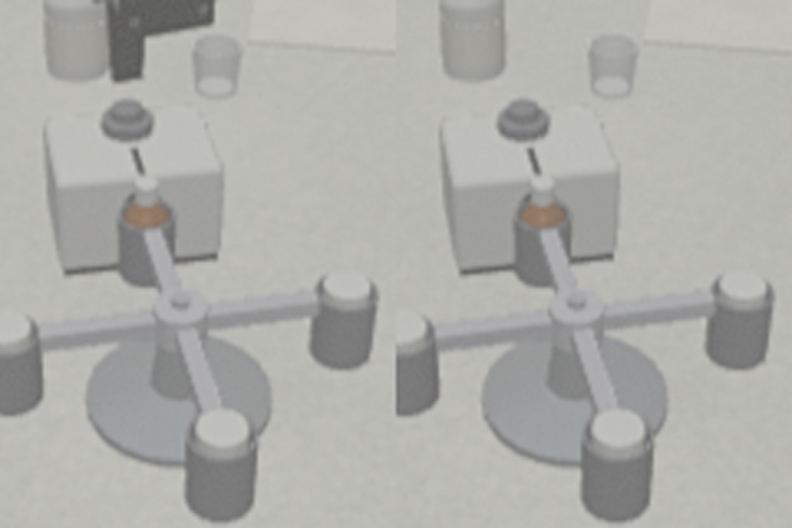

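View pics/fa.png

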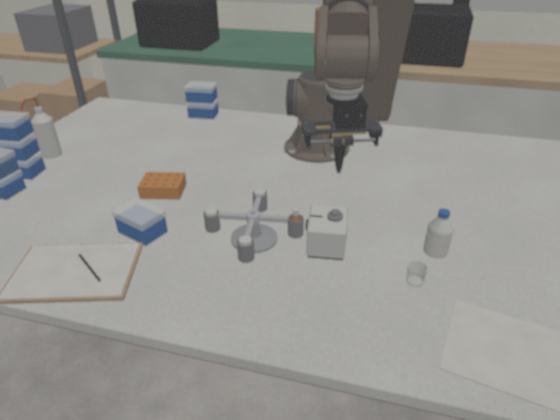

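The button is up again, the bottle is still in front of the lens, nothing else has moved and the arm is clear. Handing in.

```bash
python3 -c "
from cell import env
print(env.job_done())"
```

```text
the job is handed in; nothing more can be done
None
```

I turned the carousel about 31° clockwise by pushing a low jar's spoke with the closed fingertips. I then backed off, pressed the start button once, released it, and handed the job in at about 9.8 s of the 51 s allowed. The hand-in gives no verdict, so what follows is from my own checks.

- **Bottle position:** the side and scene cameras put the bottle's direction at 98.0–98.2°, and the wrist camera at 98.0–98.5°. The lens line is at about 97.3°, so the bottle stands roughly 1.5–2.5 mm from the reading place (10 mm allowed).
- **Button:** it went down to a hard stop at about 17 N (4 N is enough) and looked level with its ring. After the release it looked the same as before the press.
- **Everything else:** the samples stood upright, the bystanders looked unmoved, and the arm was clear with only noise on the force reading.
- **Discrepancies:** my first two move calls were refused because the rows lacked some fields, and nothing moved. My push model ran about 3° ahead of the actual rotation, so I finished in small steps measured by camera.

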